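Slide the drip tray home under the bench hotplate

TASK

Put the steel drip tray, lying on the bench, back into the bay under the grey hotplate, pull side towards the front: feel for the bay's inner guide with the tray's side wall and slide the tray in gently, never ramming or forcing it, until it sits fully home against the inner stop, square in the bay with its front wall flush with the hotplate's front. Then let go, leaving the tray flat on the bench, and do not disturb the junction box, the sanding block or the red wire spool.

Things in the scene. Friction and masses are not known exactly. Their poses are not given: they have to be found in the camera images.
- tray: Open drip tray of bare sheet steel: pan 100 long (x) x 84 wide (y) x 20 high, square corners, about 0.25 kg, loose, flat on the bench. Origin: centre of the pan's underside. +x points to the nose, the end that goes in first. Its front wall (x = -50 mm) is 28 high; before it stands the black pull.
- tray_pull (a point): Where to pinch the tray's upright black pull from above, across its 12 mm thickness (the tray's y): 77 mm in front of the tray's origin (tray x = -77 mm, y = 0), 46 above the underside. The pull is 28 long (x), its top 62 above the underside; a bracket 16 high joins it to the tray.
- tray_nose (a point): Middle of the tray's nose edge at the underside (tray x = +50 mm).
- hotplate: Grey bench hotplate with aluminium top, fixed, 125 deep (x) x 190 wide (y) x 73 high; black knob and rocker switch stand up to 10 mm out of its front. Origin: centre of its underside; +x points from front to back, +y left as seen from the front. The tray's bay is under it. Tray against hotplate or anything inside it: under 40 N. Fully home, the tray's origin is at x = -12.5 mm here.
- bay_mouth (a point): Middle of the bay's mouth, in the plane of the hotplate's front face, at bench height (hotplate x = -62.5 mm, y = 0). The mouth is 152 wide and 36 high; the bench is the bay's floor and the roof is at 36 mm throughout.
- bay_rails (a point): Bay's middle, 45 mm behind the front. A rigid guide in the dark of the bay has two rails 22 high along hotplate x, 88 mm between their inner faces, square ends. Left (+y) rail starts 20 mm behind the front, right rail 45. The lane's middle is 0 to 14 mm left or right of this point, new each time: with the nose 28 to 40 mm in, begun 19 mm right of middle, move left to feel the left rail; slide along it.
- bay_stop (a point): Middle of the bay, 100 mm behind the front (hotplate x = +37.5 mm), bench height: the guide's rigid stop lies across the lane at this depth; the nose meets it when the tray is fully home and its front wall flush with the hotplate's front.
- junction_box: Black junction box 100 x 64 x 25, loose bystander. Origin: centre of its underside.
- sanding_block: Dark sanding block 112 x 66 x 36, loose bystander. Origin: centre of its underside.
- spool_red: Wire spool with red wire, diameter 64, 40 high, standing on its flange, loose bystander. Origin: centre of its underside.
Mind the look-alikes: they are no part of the job. Leave any turquoise look-alike of the tray alone.

How it is judged:
By the outcome, as a careful person would: the job done as asked, in the order asked, and still so for the second after the job is handed in, with the robot touching nothing.
It also fails if it takes over 51 s, if anything falls off the work surface, if the arm or the gripper's body presses on something with over 40 N, if the wrist force passes 120 N, or if a joint passes its speed limit or range.

ROBOT

A 6-joint arm with a two-finger parallel gripper is mounted at the origin on the work surface; the furniture and walls round the work are solid. World frame = base frame: x ahead of the robot, y to its left, z up, the work surface at z = 0. Lengths are in m, angles in rad, forces in N, time in s.
With the tool pointing down it reaches from about 0.3 to 0.875 m from the base axis. Payload 4.2 kg.
Tool frame: the origin (TCP) lies between the finger pads; the fingertips stand 25 mm ahead of it and the grasp point (between the pads) lies 6 mm ahead of it; z points along the fingers, y is the line along which they close (so a half turn about z gives the same grasp; the last joint's range is limited). The gripper opens to 85 mm and grips with 20 to 120 N. Pads are 22 mm wide; open, the fingers measure 114 mm over their backs; the gripper's body (76 mm by 85 mm) begins 54 mm behind the grasp point. The pads swing forward as they close: fully open they stand 13 mm farther back than shut.
Start: joints at [1.317, 0.32, 1.565, -0, 1.257, -0.02], TCP at [0.133, 0.559, 0.256] pointing down, gripper open.
Joint ranges: [-3.11, 3.11], [-0.84, 2.01], [0.21, 2.61], [-1.34, 4.49], [0.05, 2.63], [-2.56, 2.56]. Speed limits (rad/s): [2.57, 2.57, 3.14, 3.14, 3.14, 3.14].

INTERFACE

Orientations are given as a unit quaternion [w, x, y, z].
In Python, from plant import env, optics, job gives the robot as it stands.
- The arm moves only by the shell command python3 -m creep 'ROWS'. ROWS is JSON, one flat list of numbers, 7 for each row, row after row: the shift along the tool's x, y, z in m, then the turn, a rotation vector about the tool's x, y, z in degrees, then the closure, from 0 (fully open) to 1 (shut). In form: [tx, ty, tz, rx, ry, rz, jaw, tx, ty, tz, rx, ry, rz, jaw, ...]. A call has 1 to 12 rows; each row is the pose to reach, as a shift and turn from the pose commanded when the call began, along the tool's axes at that moment; what a row does not reach only later rows make up. A row lasts 1/10 s, in which the tool goes at most 50 mm and 8.59 degrees, less where a joint would pass 70% of its speed; a pose out of reach is approached as far as the arm can. A call with a gripper value outside its range is refused whole. The fingers move at their own pace and stop on an object; the grip force is fixed at half the most. Time passes only in rows, so rows that repeat a pose let the fingers close. It gives the time, the measured TCP pose, the force, the opening and the grip force at its end, in the units of the state.
- env.read_state(): the state, without advancing time (a new reading comes with each control period).
- optics.get_image(name): name is "side" or "top" or "wrist"; returns a dict with "image" (480x640x3 uint8, red, green, blue), "K" (3x3 intrinsics, pixels), "distortion" ([k1, k2, p1, p2, k3] as OpenCV has them; the pictures are not rectified), "R" (3x3) and "t" (3): a world point X has camera coordinates R X + t. Camera axes: x right, y down, z forward; pixel columns grow to the right and rows downward; lengths in m; the calibration is good to about 2 mm. A picture is of the moment at which its call begins. There is no depth.
- job.job_done(): hands the job in; it is judged then, once.
The state is a dict: "t": time; "qpos": joint angles; "qd": joint speeds; "joint_torque": joint torques, N m; "tool_pos": TCP position; "ee_rot": TCP orientation; "ft_force": force on the tool from outside, world axes, zero at the start; "moment": the same for the moment, N m; "gripper_width": finger opening in m; "grip_force": force on a finger pad.
Only numpy, scipy, OpenCV 4.12 (cv2) and the standard library are available. Lean on these libraries where they do the work, as an engineer would, in place of code of your own. Each camera call takes 0.05 s, during which the arm holds its last target. There are 200 camera calls.

## Working session

There is one attempt and no reset: what is moved stays moved. The work goes in short steps, Python scripts to look and compute and a shell command to move; the robot and the scene stay as the last step left them, time stands still between calls to the robot, and variables do not carry over. Pictures are saved under pics/ and viewed, at most 10 in all, crops included, and the job is handed in when it is done.

```bash
ls; mkdir -p pics
python3 - <<'E'
from plant import env, optics
import cv2,numpy as np
ims=[]
for n in ("top","side"):
    d=optics.get_image(n); cv2.imwrite(f"pics/{n}0.png",d["image"][:,:,::-1])
    print(n,d["K"],d["distortion"],d["R"],d["t"])
s=env.read_state(); print(s)
E
```

```text
pics
top [[442.47100446   0.         312.35013145]
 [  0.         442.47100446 235.82061248]
 [  0.           0.           1.        ]] [-0.08673112  0.          0.          0.          0.        ] [[ 0.01794929 -0.99961061  0.02136468]
 [-0.99742853 -0.01938478 -0.06899675]
 [ 0.06938404 -0.0200713  -0.99738809]] [-0.13892741  0.50420807  1.37543849]
side [[535.34030926   0.         321.03615177]
 [  0.         535.34030926 240.28060792]
 [  0.           0.           1.        ]] [-0.06215858  0.          0.          0.          0.        ] [[ 0.89251932 -0.45067655 -0.01731782]
 [-0.24643905 -0.45516926 -0.85562185]
 [ 0.37772616  0.76792682 -0.51731166]] [-0.479765    0.13275529  1.57003544]
{'t': 0.1, 'qpos': array([ 1.31699751e+00,  3.20228017e-01,  1.56554033e+00, -8.08055823e-06,
        1.25739036e+00, -2.00282343e-02]), 'qd': array([ 1.09931582e-03, -1.49870424e-04, -1.87776943e-03, -9.11323357e-04,
        1.02986244e-03,  2.71425702e-05]), 'joint_torque': array([-4.33595142e-04, -4.16405153e+01, -2.34703982e+01, -1.01368184e-04,
        4.82600517e-03,  9.28041175e-06]), 'tool_pos': array([0.13311977, 0.55899111, 0.25557276]), 'ee_rot': array([-1.03065457e-04,  1.16618047e-01,  9.93176529e-01, -7.76221189e-04]), 'ft_force': array([0.10748823, 0.23584285, 0.21745568]), 'moment': array([-0.02403618,  0.00516038, -0.02938348]), 'grip_force': 0.0, 'gripper_width': 0.08548492285308881}
```

View pics/top0.png

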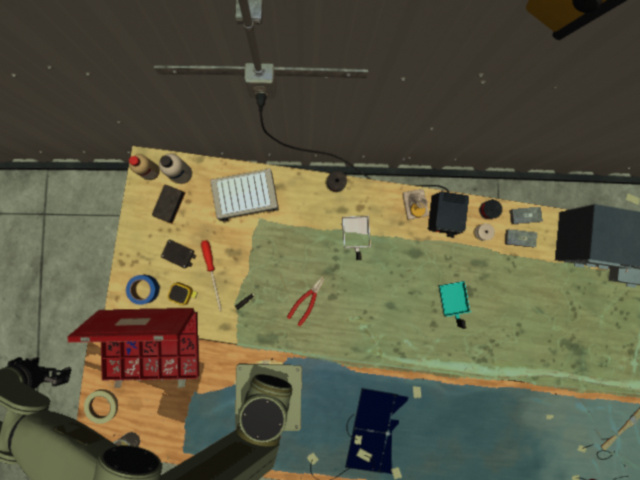

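View pics/side0.png

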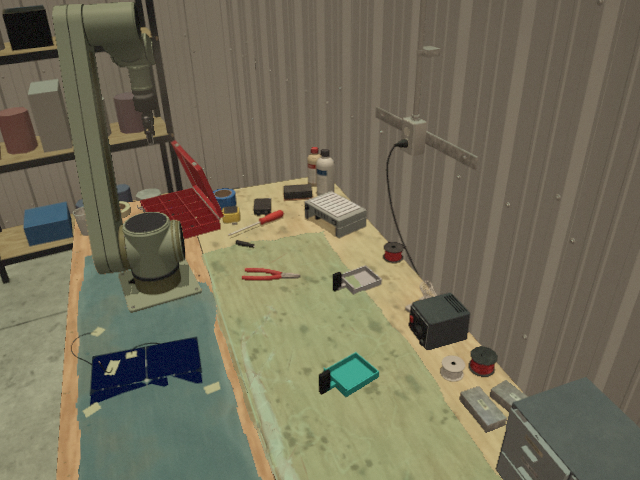

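The top view shows the hotplate at (244,194) and the bare-steel tray at (355,232), with its black pull at (359,256). The turquoise look-alike is at (454,298). Other candidates are the grey boxes at (525,215) and (520,238). I choose the tray at (355,232) and will check it in a close crop.

Run:
```python
import cv2,numpy as np
t=cv2.imread("pics/top0.png");s=cv2.imread("pics/side0.png")
def c(i,x,y,w=80,h=60,k=5): return cv2.resize(i[y:y+h,x:x+w],(400,300),interpolation=cv2.INTER_CUBIC)
cv2.imwrite("pics/crop1.png",np.vstack([np.hstack([c(t,204,165),c(t,320,205)]),np.hstack([c(s,297,183),c(s,320,245)])]))
```

```text
(no output)
```

View pics/crop1.png

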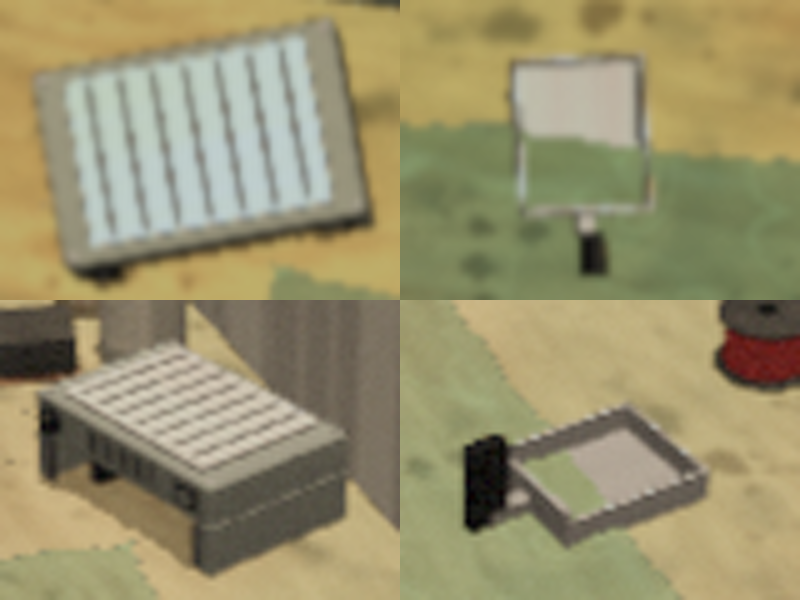

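The close crop confirms it: bare steel pan with an upright black pull, pull side towards the robot. The hotplate's mouth also faces the robot, with its knob and switch at about (222,219).

```bash
cat > h.py <<'E'
import cv2,numpy as np
from plant import env,optics
from scipy.spatial.transform import Rotation as Ro
def ray(c,p):
    u=cv2.undistortPoints(np.array([[p]],float),c["K"],np.array(c["distortion"],float))[0,0]
    R=np.array(c["R"]);return -R.T@np.array(c["t"]),R.T@np.r_[u,1]
def plane(c,p,z):
    o,d=ray(c,p);return o+d*(z-o[2])/d[2]
def tri(c1,p1,c2,p2):
    A=[];b=[]
    for c,p in((c1,p1),(c2,p2)):
        o,d=ray(c,p);d=d/np.linalg.norm(d);M=np.eye(3)-np.outer(d,d);A.append(M);b.append(M@o)
    return np.linalg.lstsq(np.vstack(A),np.hstack(b),rcond=None)[0]
def proj(c,X):
    return cv2.projectPoints(np.array(X,float).reshape(-1,1,3),cv2.Rodrigues(np.array(c["R"]))[0],np.array(c["t"],float),c["K"],np.array(c["distortion"],float))[0][:,0]
def tool():
    s=env.read_state();q=s["ee_rot"];return np.array(s["tool_pos"]),Ro.from_quat([q[1],q[2],q[3],q[0]]),s
E
python3 - <<'E'
from h import *
np.set_printoptions(precision=4,suppress=True)
t=optics.get_image("top");s=optics.get_image("side");w=optics.get_image("wrist")
print("cam",ray(t,(0,0))[0],ray(s,(0,0))[0],ray(w,(0,0))[0])
H=[plane(t,p,.073) for p in((211.4,179.6),(271,168.6),(278,208),(217.6,218.6))]
print("H top BL BR FR FL",H)
HS=[plane(s,p,.073) for p in((332,191.6),(366.4,210),(339,221),(304.6,202))]
print("H side",HS); print(plane(s,(339,237.6),0),plane(s,(306.6,219),0))
for P in(H,HS):
  P=np.array(P);c=P.mean(0);l=P[0]+P[3]-P[1]-P[2];f=P[0]+P[1]-P[2]-P[3]
  print(c,np.degrees(np.arctan2(-l[0],l[1])),np.degrees(np.arctan2(f[1],f[0])),np.linalg.norm(l)/2,np.linalg.norm(f)/2)
T=np.array([plane(t,p,h) for p,h in(((342.4,217.4),.02),((368.4,216.4),.02),((370.6,246.6),.028),((343.6,247),.028))])
print("T",T,T.mean(0)); l=T[0]+T[3]-T[1]-T[2];f=T[0]+T[1]-T[2]-T[3]
print(np.degrees(np.arctan2(-l[0],l[1])),np.degrees(np.arctan2(f[1],f[0])))
print("pull",plane(t,(358.6,254.5),.062),plane(s,(337.4,273),.062), tri(t,(358.6,254.5),s,(337.4,273)))
p,R,_=tool();print(p,R.as_matrix())
cv2.imwrite("pics/w0.png",w["image"][:,:,::-1])
print("wristcam in tool",R.as_matrix().T@(ray(w,(0,0))[0]-p), R.as_matrix().T@np.array(w["R"]).T)
E
```

```text
cam [ 0.41   -0.1015  1.4096] [-0.1321 -1.3615  0.9175] [0.0705 0.5734 0.3734]
H top BL BR FR FL [array([0.6693, 0.1835, 0.073 ]), array([0.7069, 0.002 , 0.073 ]), array([ 0.5857, -0.0225,  0.073 ]), array([0.5498, 0.1602, 0.073 ])]
H side [array([0.6713, 0.1748, 0.073 ]), array([ 0.707 , -0.0051,  0.073 ]), array([ 0.5901, -0.0278,  0.073 ]), array([0.5499, 0.148 , 0.073 ])]
[ 0.5983 -0.0126  0.    ] [0.5585 0.1552 0.    ]
[0.6279 0.0808 0.073 ] 11.406758038830496 11.226186748984995 0.1857513607800525 0.12272166777717423
[0.6296 0.0725 0.073 ] 12.03742867815366 11.743552968156 0.18185844610482232 0.12167630125310161
T [[ 0.5669 -0.2235  0.02  ]
 [ 0.5718 -0.3061  0.02  ]
 [ 0.4757 -0.3128  0.028 ]
 [ 0.4729 -0.2278  0.028 ]] [ 0.5218 -0.2675  0.024 ]
2.648432824645139 3.2846573239579757
pull [ 0.4493 -0.2709  0.062 ] [ 0.453  -0.2717  0.062 ] [ 0.4509 -0.2717  0.0625]
[0.1332 0.5592 0.2559] [[-0.9728  0.2317 -0.0002]
 [ 0.2317  0.9728 -0.0008]
 [ 0.     -0.0008 -1.    ]]
wristcam in tool [ 0.0642 -0.0007 -0.1174] [[ 0.001  -0.9658 -0.2593]
 [ 1.      0.001   0.0002]
 [ 0.     -0.2593  0.9658]]
```

```bash
python3 -m creep '[0,0,-0.05,0,0,0,0, 0,0,-0.1,0,0,0,0, -0.36,-0.28,-0.1,0,0,0,0, -0.36,-0.28,-0.1,0,0,0,0, -0.36,-0.28,-0.1,0,0,-8,0, -0.36,-0.28,-0.1,0,0,-16.5,0, -0.36,-0.28,-0.1,0,0,-16.5,0, -0.36,-0.28,-0.1,0,0,-16.5,0, -0.36,-0.28,-0.1,0,0,-16.5,0, -0.36,-0.28,-0.1,0,0,-16.5,0, -0.36,-0.28,-0.1,0,0,-16.5,0, -0.36,-0.28,-0.1,0,0,-16.5,0]'
```

```text
t: 1.45
tool_pos: [0.4206, 0.2002, 0.3562]
ee_rot: [0.0, -0.025, 1.0, -0.001]
ft_force: [0.0, 0.7, 0.1]
gripper_width: 0.0854
grip_force: 0.0
```

```bash
python3 -m creep '[0,-0.47,0.1,0,0,0,0, 0,-0.47,0.1,0,0,0,0, 0,-0.47,0.1,0,0,0,0, 0,-0.47,0.1,0,0,0,0, 0,-0.47,0.1,0,0,0,0, 0,-0.47,0.1,0,0,0,0, 0,-0.47,0.1,0,0,0,0, 0,-0.47,0.1,0,0,0,0, 0,-0.47,0.1,0,0,0,0, 0,-0.47,0.15,0,0,0,0, -0.002,-0.473,0.19,0,0,0,0, -0.002,-0.473,0.19,0,0,0,0]'
python3 - <<'E'
from h import *
w=optics.get_image("wrist");cv2.imwrite("pics/w1.png",w["image"][:,:,::-1])
p,R,s=tool();print(p,R.as_euler('ZYX',degrees=True))
E
```

```text
t: 2.65
tool_pos: [0.443, -0.2672, 0.1608]
ee_rot: [-0.005, -0.026, 1.0, 0.004]
ft_force: [-1.0, 0.4, -0.6]
gripper_width: 0.0855
grip_force: 0.0
[ 0.44457441 -0.26746472  0.16352649] [-176.93833598   -0.35801267  179.71084934]
```

View pics/w1.png

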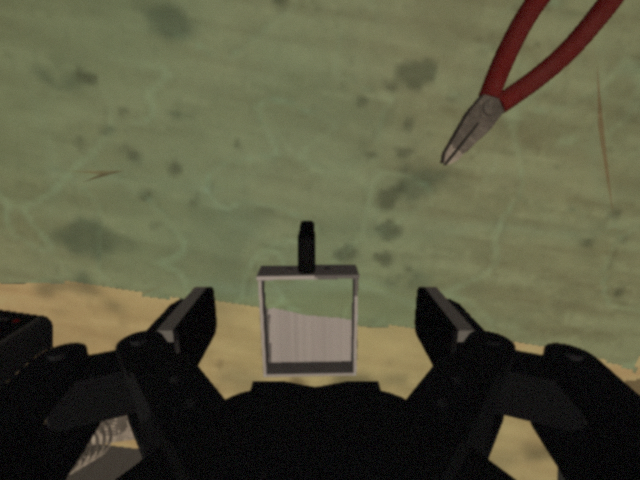

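The wrist view shows the tray at (310,320). The front wall's top edge runs (258,268) to (357,267), the nose rim is at row 374, and the pull is at (306,247).

Run:
```python
from h import *
np.set_printoptions(precision=4,suppress=True)
w=optics.get_image("wrist");im=w["image"]
cv2.imwrite("pics/w2.png",im[:,:,::-1])
roi=im[200:272,290:325].astype(int).sum(2); m=roi<90
ys,xs=np.nonzero(m);
for r in range(0,72,6): 
    k=np.nonzero(m[r])[0]; print(200+r, (290+k.min(),290+k.max()) if len(k) else None)
A=np.array([plane(w,p,h) for p,h in(((258,268),.028),((357.5,267),.028),((266,375),.02),((356,373),.02))]);print(A)
print(np.linalg.norm(A[0]-A[1]),np.linalg.norm(A[2]-A[3]))
f=(A[0]+A[1])/2;n=(A[2]+A[3])/2;print("mid",(f+n)/2,"yaw",np.degrees(np.arctan2(n[1]-f[1],n[0]-f[0])),np.degrees(np.arctan2(-(A[1]-A[0])[0],(A[1]-A[0])[1])))
p,R,s=tool();print(p,R.as_matrix())
```

```text
200 None
206 None
212 None
218 (np.int64(309), np.int64(310))
224 (np.int64(302), np.int64(313))
230 (np.int64(301), np.int64(314))
236 (np.int64(300), np.int64(314))
242 (np.int64(300), np.int64(314))
248 (np.int64(300), np.int64(314))
254 (np.int64(300), np.int64(314))
260 (np.int64(300), np.int64(314))
266 (np.int64(299), np.int64(315))
[[ 0.4756 -0.3123  0.028 ]
 [ 0.4705 -0.2318  0.028 ]
 [ 0.5817 -0.305   0.02  ]
 [ 0.5754 -0.2231  0.02  ]]
0.0806109197790567 0.08215378416357202
mid [ 0.5258 -0.268   0.024 ] yaw 4.3346440837030284 3.6195114743865013
[ 0.4461 -0.2679  0.1661] [[-0.9985 -0.0543 -0.0019]
 [-0.0544  0.9985  0.0017]
 [ 0.0018  0.0018 -1.    ]]
```

```bash
python3 -m creep '[-0.003,-0.004,0.04,0,0,-1,0, -0.003,-0.004,0.08,0,0,-1,0, -0.003,-0.004,0.1,0,0,-1,0, -0.003,-0.004,0.114,0,0,-1,0, -0.003,-0.004,0.114,0,0,-1,0.3, -0.003,-0.004,0.114,0,0,-1,0.5, -0.003,-0.004,0.114,0,0,-1,0.7, -0.003,-0.004,0.114,0,0,-1,0.85, -0.003,-0.004,0.114,0,0,-1,1, -0.003,-0.004,0.114,0,0,-1,1, -0.003,-0.004,0.114,0,0,-1,1, -0.003,-0.004,0.114,0,0,-1,1]'
python3 - <<'E'
from h import *
p,R,s=tool();print(s)
E
```

```text
t: 3.95
tool_pos: [0.4498, -0.2726, 0.0533]
ee_rot: [0.001, -0.036, 0.999, -0.0]
ft_force: [-1.2, 1.2, 6.6]
gripper_width: 0.0112
grip_force: 58.5
{'t': 3.95, 'qpos': array([-5.66960486e-01,  4.58798657e-01,  1.94040554e+00,  4.84479589e-04,
        7.40930959e-01, -2.20940266e+00]), 'qd': array([ 4.55867340e-04,  8.07954822e-04, -3.10302115e-05,  1.92669668e-04,
        8.81145515e-04,  2.84133845e-04]), 'joint_torque': array([-2.22163112e-01, -3.82132173e+01, -1.49925685e+01, -1.30665042e-01,
       -3.15098986e-01, -1.94766739e-02]), 'tool_pos': array([ 0.44981266, -0.27264383,  0.05329406]), 'ee_rot': array([ 6.93086186e-04, -3.56367513e-02,  9.99364530e-01, -2.78358154e-04]), 'ft_force': array([-1.23566631,  1.20126025,  6.62234085]), 'moment': array([ 0.14833043,  0.04754458, -0.07712194]), 'grip_force': 58.46668303012848, 'gripper_width': 0.0112280251017739}
```

```bash
python3 -m creep '[0,0,-0.015,0,0,0,1, 0,0,-0.04,0,0,0,1, 0.003,0.025,-0.045,0,0,0,1, 0.006,0.055,-0.045,0,0,-1,1, 0.01,0.09,-0.045,0,0,-2,1, 0.014,0.13,-0.045,0,0,-3.5,1, 0.018,0.17,-0.045,0,0,-5,1, 0.022,0.21,-0.045,0,0,-6,1, 0.026,0.245,-0.045,0,0,-7,1, 0.03,0.27,-0.045,0,0,-7.4,1, 0.032,0.286,-0.045,0,0,-7.4,1, 0.032,0.286,-0.045,0,0,-7.4,1]'
python3 - <<'E'
from h import *
np.set_printoptions(precision=4,suppress=True)
p,R,s=tool();print(p,R.as_matrix(),s["ft_force"],s["moment"],s["gripper_width"])
t=optics.get_image("top")["image"];s=optics.get_image("side")["image"]
np.save("pics/t2.npy",t);np.save("pics/s2.npy",s)
a=cv2.resize(t[160:260,200:300],(400,400),interpolation=cv2.INTER_CUBIC)
b=cv2.resize(s[175:275,285:385],(400,400),interpolation=cv2.INTER_CUBIC)
cv2.imwrite("pics/c2.png",np.hstack([a,b])[:,:,::-1])
E
```

```text
t: 5.15
tool_pos: [0.3957, 0.0119, 0.0971]
ee_rot: [-0.001, -0.102, 0.995, 0.0]
ft_force: [0.0, -0.6, -3.7]
gripper_width: 0.0114
grip_force: 59.0
[0.3957 0.0119 0.0971] [[-0.9793 -0.2023 -0.0018]
 [-0.2023  0.9793  0.0003]
 [ 0.0017  0.0007 -1.    ]] [ 0.0447 -0.6132 -3.6592] [ 0.0193  0.0816 -0.0571] 0.011419032460418586
```

View pics/c2.png

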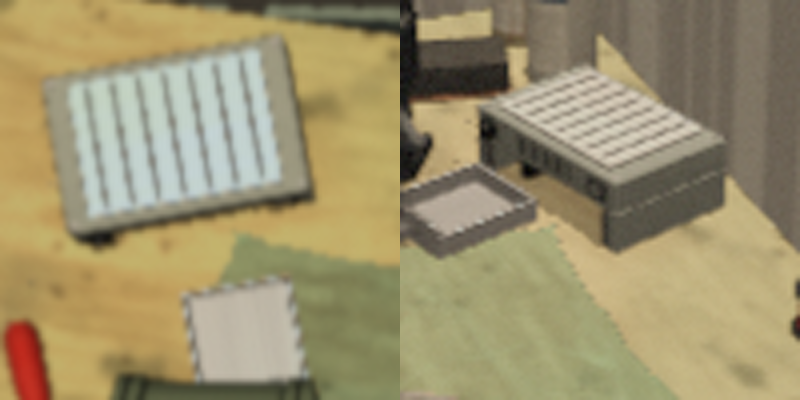

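The tray (held) sits in front of the bay mouth. In the top crop its nose corners are (184,291) and (292,275), and the hotplate's aluminium panel is (68,87)-(262,45)-(282,180)-(88,217).

Run:
```python
from h import *
np.set_printoptions(precision=4,suppress=True)
t=optics.get_image("top");s=optics.get_image("side");p,R,_=tool()
T=lambda x,y:(200+x/4-.375,160+y/4-.375)
S=lambda x,y:(285+(x-400)/4-.375,175+y/4-.375)
u=-R.as_matrix()[:,0];v=R.as_matrix()[:,1];print("yaw",np.degrees(np.arctan2(u[1],u[0])))
N=p+.127*u
print("nose known",N, [N+.042*v,N-.042*v])
print("top nose",plane(t,T(184,291),.065),plane(t,T(292,275),.065),"side",plane(s,S(478,163),.065),plane(s,S(537,203),.065))
al=np.array([plane(t,T(*q),.073) for q in((68,87),(262,45),(282,180),(88,217))])
as_=np.array([plane(s,S(*q),.073) for q in((587,66),(704,133),(606,169),(497,102))])
for a in(al,as_):
  l=a[0]+a[3]-a[1]-a[2];f=a[0]+a[1]-a[2]-a[3]
  print("alu",a.mean(0),np.degrees(np.arctan2(-l[0],l[1])),np.degrees(np.arctan2(f[1],f[0])),np.linalg.norm(l)/2,np.linalg.norm(f)/2)
def rep(n,X): 
  print(n,X)
rep("BL",tri(t,T(44,76),s,S(587,66)));rep("BR",tri(t,T(283,37),s,S(723,140)));rep("FR",tri(t,T(309,185),s,S(608,183)));rep("FL",tri(t,T(70,225),s,S(481,107)))
rep("base FR",plane(s,S(608,249),0));rep("base BR",plane(s,S(723,203),0));rep("base FL",plane(s,S(484,164),0))
```

```text
yaw 11.4618707789126
nose known [0.5216 0.0352 0.0972] [array([0.5132, 0.0763, 0.0972]), array([ 0.5299, -0.006 ,  0.0972])]
top nose [0.5101 0.0748 0.065 ] [ 0.5239 -0.0071  0.065 ] side [0.5131 0.0744 0.065 ] [ 0.5261 -0.0097  0.065 ]
alu [0.6309 0.0843 0.073 ] 12.732105295125612 10.275601141183943 0.15078827228965652 0.10344065122248508
alu [0.6333 0.0879 0.073 ] 9.479401600240966 11.528254766295527 0.1594610678856757 0.10444949581667917
BL [0.6739 0.1865 0.0692]
BR [0.7074 0.0038 0.0701]
FR [ 0.5899 -0.0176  0.0707]
FL [0.5584 0.1633 0.0665]
base FR [ 0.5936 -0.0047  0.    ]
base BR [0.7179 0.0164 0.    ]
base FL [0.5662 0.1796 0.    ]
```

Run:
```python
from h import *
np.set_printoptions(precision=4,suppress=True)
for n,win in(("top",(205,290,160,225)),("side",(300,372,185,245))):
  c=optics.get_image(n);im=c["image"];x0,x1,y0,y1=win
  for th in(140,155):
    r=im[y0:y1,x0:x1].astype(int)
    big=cv2.resize(im[y0:y1,x0:x1],None,fx=4,fy=4,interpolation=cv2.INTER_CUBIC).astype(int)
    m=((big[...,2]>th)&(big[...,2]>big[...,0]-30)).astype(np.uint8)
    m=cv2.morphologyEx(m,cv2.MORPH_CLOSE,np.ones((13,13)))
    k=max(cv2.findContours(m,0,1)[0],key=cv2.contourArea)[:,0]
    q=np.array([plane(c,(x0+a/4-.375,y0+b/4-.375),.073)[:2] for a,b in k])
    print(n,th,cv2.minAreaRect((q*1000).astype(np.float32)))
```

```text
top 140 ((630.6382446289062, 85.2641830444336), (109.4476089477539, 154.23019409179688), 12.04442024230957)
top 155 ((630.8363647460938, 85.16847229003906), (106.49847412109375, 151.5408935546875), 11.870645523071289)
side 140 ((632.3246459960938, 81.96537017822266), (116.48261260986328, 181.9404754638672), 11.643948554992676)
side 155 ((634.8692016601562, 92.1407699584961), (104.68861389160156, 157.0794219970703), 12.15053939819336)
```

```bash
python3 -m creep '[0,0.002,0.015,0,0,-0.44,1, 0,0.004,0.03,0,0,-0.44,1, 0,0.004,0.038,0,0,-0.44,1, 0,0.004,0.042,0,0,-0.44,1, 0,0.004,0.043,0,0,-0.44,1, -0.007,0.004,0.043,0,0,-0.44,1, -0.014,0.004,0.043,0,0,-0.44,1, -0.021,0.004,0.043,0,0,-0.44,1, -0.028,0.004,0.043,0,0,-0.44,1, -0.035,0.004,0.043,0,0,-0.44,1, -0.042,0.004,0.043,0,0,-0.44,1, -0.042,0.004,0.043,0,0,-0.44,1]'
python3 - <<'E'
from h import *
np.set_printoptions(precision=4,suppress=True)
p,R,s=tool();print(p,R.as_matrix(),s["ft_force"],s["moment"],s["gripper_width"])
t=optics.get_image("top")["image"];s=optics.get_image("side")["image"]
a=cv2.resize(t[160:260,200:300],(400,400),interpolation=cv2.INTER_CUBIC)
b=cv2.resize(s[185:255,290:360],(400,400),interpolation=cv2.INTER_CUBIC)
cv2.imwrite("pics/c3.png",np.hstack([a,b])[:,:,::-1])
E
```

```text
t: 6.65
tool_pos: [0.4388, 0.023, 0.0544]
ee_rot: [0.001, -0.104, 0.995, -0.0]
ft_force: [0.0, -0.2, -2.6]
gripper_width: 0.0111
grip_force: 59.0
[0.4388 0.023  0.0544] [[-0.9783 -0.2073  0.0017]
 [-0.2073  0.9783  0.0001]
 [-0.0017 -0.0002 -1.    ]] [ 0.0432 -0.1744 -2.6333] [-0.0536  0.1218  0.002 ] 0.011104362617111226
```

View pics/c3.png

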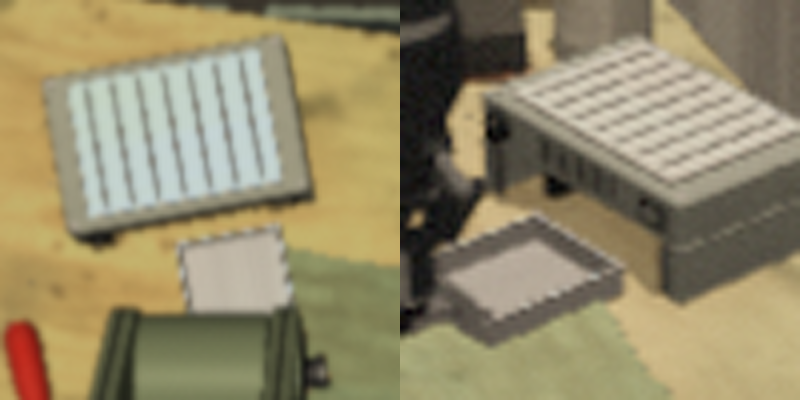

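Nose corners are at (180,240) and (282,226) in the top crop. The tray is about 17 mm clear of the right jamb and about 17 mm before the front, so I go in slowly.

```bash
python3 -m creep '[-0.003,0,0,0,0,0,1, -0.007,0,0,0,0,0,1, -0.011,0,0,0,0,0,1, -0.015,0,0,0,0,0,1, -0.018,0,0,0,0,0,1, -0.021,0,0,0,0,0,1, -0.024,0,0,0,0,0,1, -0.027,0,0,0,0,0,1, -0.03,0,0,0,0,0,1, -0.033,0,0,0,0,0,1, -0.036,0,0,0,0,0,1, -0.038,0,0,0,0,0,1]'
python3 -m creep '[-0.003,0,0,0,0,0,1, -0.006,0,0,0,0,0,1, -0.009,0,0,0,0,0,1, -0.012,0,0,0,0,0,1, -0.013,0,0,0,0,0,1]'
```

```text
t: 7.95
tool_pos: [0.4749, 0.0308, 0.0543]
ee_rot: [0.0, -0.104, 0.995, 0.0]
ft_force: [-0.9, 0.8, -3.1]
gripper_width: 0.0111
grip_force: 59.0
t: 8.45
tool_pos: [0.4877, 0.0335, 0.0543]
ee_rot: [0.0, -0.104, 0.995, 0.0]
ft_force: [-0.0, 1.5, -2.3]
gripper_width: 0.0109
grip_force: 59.0
```

```bash
python3 -m creep '[0,0.001,0,0,0,0,1, 0,0.002,0,0,0,0,1, 0,0.003,0,0,0,0,1, 0,0.004,0,0,0,0,1, 0,0.005,0,0,0,0,1]'; python3 -c "
from h import *
s=tool()[2];print(s['ft_force'],s['moment'])"; python3 -m creep '[0,0.001,0,0,0,0,1, 0,0.002,0,0,0,0,1, 0,0.003,0,0,0,0,1]'; python3 -c "
from h import *
s=tool()[2];print(s['ft_force'],s['moment'])"
```

```text
t: 8.95
tool_pos: [0.4861, 0.0384, 0.0543]
ee_rot: [0.0, -0.104, 0.995, 0.0]
ft_force: [0.9, -0.5, -3.4]
gripper_width: 0.011
grip_force: 59.0
[ 0.89833932 -0.53606356 -3.410421  ] [-0.05204536  0.18259013 -0.01360395]
t: 9.25
tool_pos: [0.4856, 0.0413, 0.0543]
ee_rot: [0.0, -0.104, 0.995, 0.0]
ft_force: [-0.1, -0.5, -2.6]
gripper_width: 0.0107
grip_force: 59.0
[-0.12500271 -0.51326007 -2.59277624] [-0.02771904  0.14692017 -0.00234067]
```

```bash
cat > chk.py <<'E'
from h import *
import sys
lim=float(sys.argv[1]) if len(sys.argv)>1 else 3.5
p,R,s=tool();f=np.array(s["ft_force"]);m=np.array(s["moment"]);M=R.as_matrix();u=-M[:,0];v=M[:,1]
print("fwd %.1f left %.1f mz %.3f yaw %.2f"%(f@u,f@v,m[2],np.degrees(np.arctan2(u[1],u[0]))),"contact" if np.hypot(f[0],f[1])>lim or abs(m[2])>.2 else "free")
sys.exit(int(np.hypot(f[0],f[1])>lim or abs(m[2])>.2))
E
python3 -m creep '[0,0.001,0,0,0,0,1, 0,0.002,0,0,0,0,1, 0,0.003,0,0,0,0,1]' && python3 chk.py && python3 -m creep '[0,0.001,0,0,0,0,1, 0,0.002,0,0,0,0,1, 0,0.003,0,0,0,0,1]' && python3 chk.py && python3 -m creep '[0,0.001,0,0,0,0,1, 0,0.002,0,0,0,0,1, 0,0.003,0,0,0,0,1]' && python3 chk.py && python3 -m creep '[0,0.001,0,0,0,0,1, 0,0.002,0,0,0,0,1, 0,0.003,0,0,0,0,1]' && python3 chk.py
```

```text
t: 9.55
tool_pos: [0.4849, 0.0442, 0.0543]
ee_rot: [-0.0, -0.104, 0.995, 0.0]
ft_force: [-0.3, 0.8, -2.7]
gripper_width: 0.0111
grip_force: 59.0
fwd -0.1 left 0.8 mz 0.016 yaw 11.94 free
t: 9.85
tool_pos: [0.4843, 0.0472, 0.0543]
ee_rot: [0.0, -0.104, 0.995, 0.0]
ft_force: [-0.2, 0.1, -3.4]
gripper_width: 0.011
grip_force: 59.0
fwd -0.1 left 0.1 mz 0.015 yaw 11.94 free
t: 10.15
tool_pos: [0.4837, 0.0501, 0.0543]
ee_rot: [0.0, -0.104, 0.995, 0.0]
ft_force: [0.0, -0.3, -2.5]
gripper_width: 0.0112
grip_force: 59.0
fwd -0.0 left -0.3 mz 0.008 yaw 11.94 free
t: 10.45
tool_pos: [0.4831, 0.053, 0.0543]
ee_rot: [0.0, -0.104, 0.995, 0.0]
ft_force: [-0.4, -1.3, -2.7]
gripper_width: 0.0113
grip_force: 59.0
fwd -0.6 left -1.2 mz 0.034 yaw 11.95 free
```

```bash
python3 -m creep '[0,0.001,0,0,0,0,1, 0,0.002,0,0,0,0,1, 0,0.003,0,0,0,0,1]' && python3 chk.py && python3 -m creep '[0,0.001,0,0,0,0,1, 0,0.002,0,0,0,0,1, 0,0.003,0,0,0,0,1]' && python3 chk.py && python3 -m creep '[0,0.001,0,0,0,0,1, 0,0.002,0,0,0,0,1, 0,0.003,0,0,0,0,1]' && python3 chk.py
```

```text
t: 10.75
tool_pos: [0.4825, 0.056, 0.0543]
ee_rot: [0.0, -0.104, 0.995, 0.0]
ft_force: [0.3, 0.2, -3.1]
gripper_width: 0.0113
grip_force: 59.0
fwd 0.3 left 0.1 mz -0.038 yaw 11.94 free
t: 11.05
tool_pos: [0.4819, 0.0589, 0.0543]
ee_rot: [0.0, -0.104, 0.995, 0.0]
ft_force: [0.6, 0.0, -2.7]
gripper_width: 0.011
grip_force: 59.0
fwd 0.6 left -0.1 mz 0.009 yaw 11.94 free
t: 11.35
tool_pos: [0.4811, 0.0615, 0.0543]
ee_rot: [-0.0, -0.104, 0.995, -0.0]
ft_force: [-1.3, -4.2, -2.5]
gripper_width: 0.0113
grip_force: 59.3
fwd -2.1 left -3.8 mz -0.318 yaw 11.93 contact
```

Rail felt: left -3.8 N, mz -0.32. I back off 2 mm to centre in the lane and slide in with force checks.

```bash
python3 -m creep '[0,-0.001,0,0,0,0,1, 0,-0.0018,0,0,0,0,1, 0,-0.0018,0,0,0,0,1]' && python3 chk.py && python3 -m creep '[-0.002,0,0,0,0,0,1, -0.004,0,0,0,0,0,1, -0.006,0,0,0,0,0,1]' && python3 chk.py && python3 -m creep '[-0.002,0,0,0,0,0,1, -0.004,0,0,0,0,0,1]' && python3 chk.py && python3 -m creep '[-0.002,0,0,0,0,0,1, -0.004,0,0,0,0,0,1]' && python3 chk.py && python3 -m creep '[-0.002,0,0,0,0,0,1, -0.004,0,0,0,0,0,1]' && python3 chk.py && python3 -m creep '[-0.002,0,0,0,0,0,1, -0.004,0,0,0,0,0,1]' && python3 chk.py
```

```text
t: 11.65
tool_pos: [0.4817, 0.06, 0.0543]
ee_rot: [0.0, -0.104, 0.995, 0.0]
ft_force: [0.2, 0.4, -3.4]
gripper_width: 0.0114
grip_force: 59.0
fwd 0.3 left 0.3 mz -0.008 yaw 11.94 free
t: 11.95
tool_pos: [0.4878, 0.0614, 0.0543]
ee_rot: [0.0, -0.104, 0.995, 0.0]
ft_force: [0.9, -0.4, -3.8]
gripper_width: 0.0115
grip_force: 59.0
fwd 0.8 left -0.6 mz -0.008 yaw 11.95 free
t: 12.15
tool_pos: [0.4916, 0.0622, 0.0543]
ee_rot: [0.0, -0.104, 0.995, 0.0]
ft_force: [-0.1, -0.1, -2.9]
gripper_width: 0.0113
grip_force: 59.0
fwd -0.2 left -0.0 mz 0.012 yaw 11.95 free
t: 12.35
tool_pos: [0.4955, 0.063, 0.0543]
ee_rot: [0.0, -0.104, 0.995, 0.0]
ft_force: [-0.3, 0.3, -2.8]
gripper_width: 0.0113
grip_force: 59.0
fwd -0.2 left 0.3 mz 0.049 yaw 11.94 free
t: 12.55
tool_pos: [0.4994, 0.0638, 0.0543]
ee_rot: [0.0, -0.104, 0.995, 0.0]
ft_force: [-0.1, 1.0, -2.6]
gripper_width: 0.0111
grip_force: 59.0
fwd 0.1 left 1.1 mz 0.060 yaw 11.94 free
t: 12.75
tool_pos: [0.5033, 0.0646, 0.0543]
ee_rot: [0.0, -0.104, 0.995, 0.0]
ft_force: [0.8, 0.2, -3.8]
gripper_width: 0.0114
grip_force: 59.0
fwd 0.8 left 0.1 mz -0.003 yaw 11.94 free
```

```bash
python3 -m creep '[-0.002,0,0,0,0,0,1, -0.004,0,0,0,0,0,1]' && python3 chk.py && python3 -m creep '[-0.002,0,0,0,0,0,1, -0.004,0,0,0,0,0,1]' && python3 chk.py && python3 -m creep '[-0.002,0,0,0,0,0,1, -0.004,0,0,0,0,0,1]' && python3 chk.py && python3 -m creep '[-0.002,0,0,0,0,0,1, -0.004,0,0,0,0,0,1]' && python3 chk.py && python3 -m creep '[-0.002,0,0,0,0,0,1, -0.004,0,0,0,0,0,1]' && python3 chk.py && python3 -m creep '[-0.002,0,0,0,0,0,1, -0.004,0,0,0,0,0,1]' && python3 chk.py && python3 -m creep '[-0.002,0,0,0,0,0,1, -0.004,0,0,0,0,0,1]' && python3 chk.py
```

```text
t: 12.95
tool_pos: [0.5072, 0.0654, 0.0543]
ee_rot: [0.0, -0.104, 0.995, 0.0]
ft_force: [0.3, -0.3, -4.2]
gripper_width: 0.0111
grip_force: 59.0
fwd 0.2 left -0.4 mz -0.029 yaw 11.94 free
t: 13.15
tool_pos: [0.5111, 0.0663, 0.0543]
ee_rot: [0.0, -0.104, 0.995, 0.0]
ft_force: [-0.2, -0.4, -3.2]
gripper_width: 0.0113
grip_force: 59.0
fwd -0.3 left -0.4 mz -0.019 yaw 11.94 free
t: 13.35
tool_pos: [0.5151, 0.0671, 0.0543]
ee_rot: [0.0, -0.104, 0.995, 0.0]
ft_force: [1.0, -0.0, -2.9]
gripper_width: 0.0111
grip_force: 59.0
fwd 1.0 left -0.2 mz -0.007 yaw 11.95 free
t: 13.55
tool_pos: [0.519, 0.0679, 0.0543]
ee_rot: [0.0, -0.104, 0.995, 0.0]
ft_force: [0.1, -0.7, -2.4]
gripper_width: 0.0112
grip_force: 59.0
fwd -0.1 left -0.7 mz -0.003 yaw 11.94 free
t: 13.75
tool_pos: [0.5229, 0.0687, 0.0543]
ee_rot: [-0.0, -0.104, 0.995, 0.0]
ft_force: [0.4, -0.7, -3.0]
gripper_width: 0.0112
grip_force: 59.0
fwd 0.3 left -0.8 mz -0.041 yaw 11.95 free
t: 13.95
tool_pos: [0.5268, 0.0696, 0.0543]
ee_rot: [-0.0, -0.104, 0.995, 0.0]
ft_force: [-0.5, 0.0, -2.4]
gripper_width: 0.0112
grip_force: 59.0
fwd -0.5 left 0.1 mz -0.017 yaw 11.94 free
t: 14.15
tool_pos: [0.5307, 0.0704, 0.0543]
ee_rot: [0.0, -0.104, 0.995, 0.0]
ft_force: [0.1, -0.2, -2.6]
gripper_width: 0.0109
grip_force: 59.0
fwd 0.1 left -0.2 mz 0.016 yaw 11.94 free
```

```bash
python3 -m creep '[-0.002,0,0,0,0,0,1, -0.004,0,0,0,0,0,1]' && python3 chk.py && python3 -m creep '[-0.001,0,0,0,0,0,1, -0.002,0,0,0,0,0,1, -0.003,0,0,0,0,0,1]' && python3 chk.py && python3 -m creep '[-0.001,0,0,0,0,0,1, -0.002,0,0,0,0,0,1]' && python3 chk.py && python3 -m creep '[-0.001,0,0,0,0,0,1, -0.002,0,0,0,0,0,1]' && python3 chk.py && python3 -m creep '[-0.001,0,0,0,0,0,1, -0.002,0,0,0,0,0,1]' && python3 chk.py && python3 -m creep '[-0.001,0,0,0,0,0,1, -0.002,0,0,0,0,0,1]' && python3 chk.py
```

```text
t: 14.35
tool_pos: [0.5346, 0.0712, 0.0543]
ee_rot: [-0.0, -0.104, 0.995, 0.0]
ft_force: [0.2, -0.5, -3.0]
gripper_width: 0.0115
grip_force: 59.0
fwd 0.1 left -0.5 mz -0.077 yaw 11.95 free
t: 14.65
tool_pos: [0.5374, 0.0718, 0.0543]
ee_rot: [-0.0, -0.104, 0.995, 0.0]
ft_force: [0.2, -0.8, -3.2]
gripper_width: 0.0111
grip_force: 59.0
fwd 0.0 left -0.8 mz 0.004 yaw 11.94 free
t: 14.85
tool_pos: [0.5394, 0.0722, 0.0543]
ee_rot: [-0.0, -0.104, 0.995, 0.0]
ft_force: [-0.2, 0.4, -3.4]
gripper_width: 0.0115
grip_force: 59.0
fwd -0.1 left 0.4 mz 0.041 yaw 11.94 free
t: 15.05
tool_pos: [0.5414, 0.0726, 0.0543]
ee_rot: [0.0, -0.104, 0.995, 0.0]
ft_force: [0.9, 0.2, -3.6]
gripper_width: 0.0114
grip_force: 59.0
fwd 0.9 left -0.0 mz -0.006 yaw 11.94 free
t: 15.25
tool_pos: [0.5433, 0.073, 0.0543]
ee_rot: [-0.0, -0.104, 0.995, 0.0]
ft_force: [-0.7, 0.2, -3.2]
gripper_width: 0.0112
grip_force: 59.0
fwd -0.6 left 0.4 mz 0.095 yaw 11.94 free
t: 15.45
tool_pos: [0.545, 0.0734, 0.0543]
ee_rot: [-0.0, -0.104, 0.995, 0.0]
ft_force: [-2.3, -0.9, -2.0]
gripper_width: 0.011
grip_force: 59.1
fwd -2.4 left -0.5 mz -0.024 yaw 11.95 free
```

```bash
python3 -m creep '[-0.0005,0,0,0,0,0,1, -0.001,0,0,0,0,0,1, -0.001,0,0,0,0,0,1]' ; python3 chk.py ; python3 -m creep '[0,0,0.0005,0,0,0,1, 0,0,0.001,0,0,0,1, 0,0,0.001,0,0,0,1]' ; python3 chk.py
```

```text
t: 15.75
tool_pos: [0.5451, 0.0735, 0.0541]
ee_rot: [-0.001, -0.104, 0.995, -0.0]
ft_force: [-3.8, -1.7, -1.1]
gripper_width: 0.0113
grip_force: 59.2
fwd -4.1 left -0.9 mz 0.028 yaw 11.95 contact
t: 16.05
tool_pos: [0.545, 0.0735, 0.0534]
ee_rot: [-0.001, -0.104, 0.995, -0.0]
ft_force: [-6.5, -1.0, 3.1]
gripper_width: 0.0112
grip_force: 60.0
fwd -6.6 left 0.3 mz 0.055 yaw 11.95 contact
```

```bash
python3 -m creep '[0,0,0,0,0,0,0.85, 0,0,0,0,0,0,0.7, 0,0,0,0,0,0,0.5, 0,0,0,0,0,0,0.5, 0,0,0,0,0,0,0.5]'; python3 chk.py; python3 -m creep '[0,0,-0.01,0,0,0,0.5, 0,0,-0.03,0,0,0,0.5, 0,0,-0.06,0,0,0,0.5, 0.03,0,-0.1,0,0,0,0.5, 0.07,0,-0.14,0,0,0,0.5, 0.12,0,-0.18,0,0,0,0.5, 0.12,0,-0.18,0,0,0,0.5, 0.12,0,-0.18,0,0,0,0.5]'
python3 - <<'E'
from h import *
t=optics.get_image("top")["image"];s=optics.get_image("side")["image"];w=optics.get_image("wrist")["image"]
a=cv2.resize(t[160:260,200:300],(400,400),interpolation=cv2.INTER_CUBIC)
b=cv2.resize(s[185:255,290:360],(400,400),interpolation=cv2.INTER_CUBIC)
cv2.imwrite("pics/c4.png",np.hstack([a,b])[:,:,::-1]);cv2.imwrite("pics/w4.png",w[:,:,::-1])
E
```

```text
t: 16.55
tool_pos: [0.5466, 0.0738, 0.0534]
ee_rot: [0.0, -0.104, 0.995, 0.0]
ft_force: [0.1, 0.4, 0.6]
gripper_width: 0.0426
grip_force: 0.0
fwd 0.2 left 0.3 mz -0.001 yaw 11.94 free
t: 17.35
tool_pos: [0.4279, 0.0486, 0.2363]
ee_rot: [0.003, -0.104, 0.995, -0.0]
ft_force: [0.2, -0.1, 0.1]
gripper_width: 0.0426
grip_force: 0.0
```

View pics/c4.png

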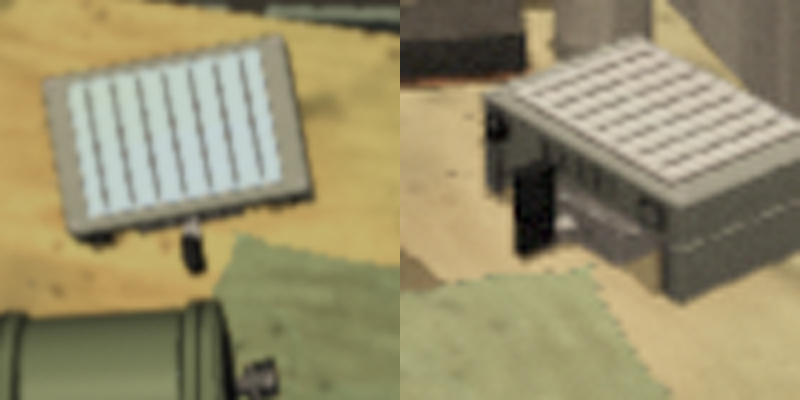

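View pics/w4.png

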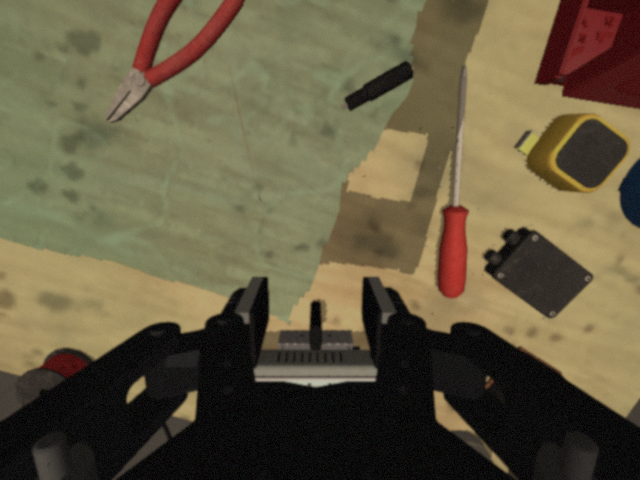

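The side crop shows the tray in the bay with only the pull (532,210) outside. The wrist view shows the front wall, (279,334) to (352,333), in the mouth and parallel to the hotplate's front.

Run:
```python
from h import *
np.set_printoptions(precision=4,suppress=True)
w=optics.get_image("wrist");im=w["image"].astype(int)
for c in(285,300,330,345): print(c,im[324:362,c].sum(1).tolist())
A=plane(w,(279,333),0);B=plane(w,(352,332),0);C=plane(w,(256,366),.073);D=plane(w,(376,364),.073)
for a,b in((A,B),(C,D)): print(a,b,np.linalg.norm(a-b),np.degrees(np.arctan2(-(b-a)[0],(b-a)[1])),((a+b)/2)[:2]@np.array([.9785,.2062]))
```

```text
285 [433, 425, 435, 445, 440, 409, 344, 258, 181, 168, 152, 157, 153, 169, 147, 162, 163, 166, 178, 226, 258, 287, 277, 255, 260, 235, 194, 154, 137, 122, 106, 104, 111, 111, 85, 83, 78, 81]
300 [443, 431, 433, 429, 429, 422, 345, 255, 184, 162, 142, 129, 117, 127, 147, 160, 159, 147, 175, 211, 248, 274, 267, 267, 251, 239, 198, 148, 136, 122, 121, 131, 120, 111, 111, 98, 95, 121]
330 [419, 425, 444, 441, 430, 400, 324, 227, 166, 156, 149, 126, 120, 124, 161, 150, 157, 161, 164, 219, 281, 316, 305, 264, 272, 251, 215, 161, 145, 127, 133, 137, 131, 132, 140, 141, 146, 145]
345 [458, 449, 447, 455, 440, 427, 363, 265, 178, 158, 156, 167, 157, 156, 156, 154, 167, 155, 178, 219, 281, 303, 292, 266, 262, 252, 217, 167, 138, 138, 145, 129, 143, 137, 147, 140, 133, 137]
[0.5829 0.0368 0.    ] [0.5636 0.1213 0.    ] 0.08667703481471142 12.873973807180434 0.5772267747802743
[0.5776 0.021  0.073 ] [0.5513 0.134  0.073 ] 0.1160085602779444 13.093117134814737 0.5682852919845941
```

Run:
```python
from h import *
np.set_printoptions(precision=1,suppress=True)
w=optics.get_image("wrist");u=np.array([.9785,.2062,0]);v=np.array([-.2062,.9785,0])
for F in(.568,.571,.574,.577):
  X=F*u+.075*v*0+v*(-.0418+.0)  # lateral placeholder
  lat=np.array([.57,.08,0])@v
  P=[F*u+lat*v+np.array([0,0,z]) for z in(0,.016,.028,.036,.073)]
  print(F,proj(w,P)[:,1])
O=np.array([.634,.087,0]);print("F est",(O@u-.0625), "wall from tool",np.array([.5451,.0735,0])@u+.027)
im=w["image"][:,:,::-1][310:400,240:390];cv2.imwrite("pics/c5.png",cv2.resize(im,(800,480),interpolation=cv2.INTER_CUBIC))
```

```text
0.568 [326.  333.3 339.3 343.4 365.3]
0.571 [328.3 335.7 341.7 345.9 368. ]
0.574 [330.6 338.1 344.1 348.3 370.7]
0.577 [332.8 340.4 346.5 350.8 373.3]
F est 0.5758084000000001 wall from tool 0.5755360500000001
```

View pics/c5.png

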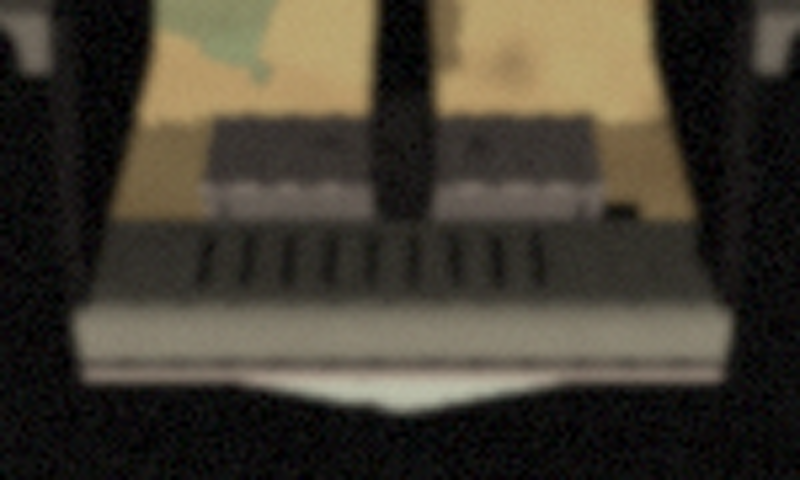

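The camera says flush within about 2-3 mm. I will settle it with a gentle push on the pull from the front, using closed fingers.

```bash
python3 -m creep '[-0.03,0,0.05,0,0,0,1, -0.05,0,0.09,0,0,0,1, -0.06,0,0.13,0,0,0,1, -0.07,0,0.16,0,0,0,1, -0.078,0,0.18,0,0,0,1, -0.08,0,0.185,0,0,0,1, -0.08,0,0.185,0,0,0,1, -0.08,0,0.185,0,0,0,1]' && python3 chk.py 2 && python3 -m creep '[-0.002,0,0,0,0,0,1, -0.004,0,0,0,0,0,1, -0.006,0,0,0,0,0,1, -0.008,0,0,0,0,0,1]' && python3 chk.py 2 && python3 -m creep '[-0.001,0,0,0,0,0,1, -0.002,0,0,0,0,0,1]' && python3 chk.py 2 && python3 -m creep '[-0.001,0,0,0,0,0,1, -0.002,0,0,0,0,0,1]' && python3 chk.py 2 && python3 -m creep '[-0.001,0,0,0,0,0,1, -0.002,0,0,0,0,0,1]' && python3 chk.py 2
```

```text
t: 18.4
tool_pos: [0.5074, 0.0654, 0.0487]
ee_rot: [0.0, -0.104, 0.995, 0.0]
ft_force: [0.2, 0.6, -0.2]
gripper_width: 0.0001
grip_force: 0.0
fwd 0.3 left 0.5 mz 0.025 yaw 11.95 free
t: 18.8
tool_pos: [0.5152, 0.0671, 0.0489]
ee_rot: [0.001, -0.104, 0.995, 0.0]
ft_force: [0.6, 0.3, 0.5]
gripper_width: -0.0002
grip_force: 0.0
fwd 0.6 left 0.2 mz -0.011 yaw 11.94 free
t: 19.0
tool_pos: [0.5169, 0.0675, 0.0484]
ee_rot: [0.0, -0.104, 0.995, 0.0]
ft_force: [-0.5, -0.3, -0.1]
gripper_width: -0.0002
grip_force: 0.0
fwd -0.6 left -0.2 mz 0.029 yaw 11.95 free
t: 19.2
tool_pos: [0.5188, 0.0679, 0.0483]
ee_rot: [-0.0, -0.104, 0.995, 0.0]
ft_force: [-1.5, -0.2, 0.5]
gripper_width: -0.0001
grip_force: 0.9
fwd -1.5 left 0.1 mz -0.052 yaw 11.95 free
t: 19.4
tool_pos: [0.5188, 0.0679, 0.0481]
ee_rot: [-0.002, -0.104, 0.995, -0.0]
ft_force: [-7.0, -1.1, 6.1]
gripper_width: 0.0
grip_force: 3.4
fwd -7.1 left 0.4 mz -0.036 yaw 11.96 contact
```

```bash
python3 -m creep '[0.002,0,0,0,0,0,1, 0.006,0,0,0,0,0,1, 0.02,0,-0.005,0,0,0,1, 0.04,0,-0.03,0,0,0,1, 0.08,0,-0.08,0,0,0,1, 0.09,0,-0.12,0,0,0,1, 0.091,0,-0.188,0,0,0,1, 0.091,0,-0.188,0,0,0,1, 0.091,0,-0.188,0,0,0,1]'
python3 - <<'E'
from h import *
t=optics.get_image("top")["image"];s=optics.get_image("side")["image"];w=optics.get_image("wrist")["image"]
for c in(290,345): print(c,w[320:400,c].astype(int).sum(1).tolist())
a=cv2.resize(w[270:420,220:420],(400,300),interpolation=cv2.INTER_CUBIC)
b=cv2.resize(s[185:255,290:383],(400,300),interpolation=cv2.INTER_CUBIC)
cv2.imwrite("pics/c6.png",np.vstack([np.hstack([a,b]),cv2.resize(t[150:330,190:430],(800,300))])[:,:,::-1])
E
```

```text
t: 20.3
tool_pos: [0.4326, 0.0495, 0.2401]
ee_rot: [0.005, -0.104, 0.995, -0.0]
ft_force: [-0.7, -0.3, -0.7]
gripper_width: -0.0003
grip_force: 0.0
290 [62, 46, 20, 50, 15, 34, 19, 44, 35, 44, 35, 35, 34, 23, 48, 23, 46, 40, 5, 30, 27, 29, 22, 26, 13, 39, 46, 42, 53, 37, 23, 25, 16, 22, 39, 43, 9, 38, 26, 33, 48, 43, 31, 39, 38, 57, 44, 13, 27, 34, 17, 44, 42, 36, 50, 25, 40, 33, 35, 41, 25, 48, 10, 31, 40, 50, 5, 57, 22, 51, 25, 32, 47, 2, 32, 14, 28, 41, 0, 32]
345 [55, 43, 28, 27, 44, 24, 21, 37, 37, 11, 32, 36, 15, 40, 28, 7, 48, 14, 47, 12, 25, 8, 29, 22, 40, 23, 23, 44, 39, 21, 22, 16, 17, 51, 48, 23, 26, 23, 26, 35, 34, 40, 16, 36, 21, 39, 25, 38, 42, 25, 42, 34, 21, 41, 37, 58, 25, 47, 33, 22, 41, 40, 26, 44, 45, 6, 36, 42, 30, 37, 17, 44, 19, 56, 21, 43, 38, 45, 26, 31]
```

View pics/c6.png

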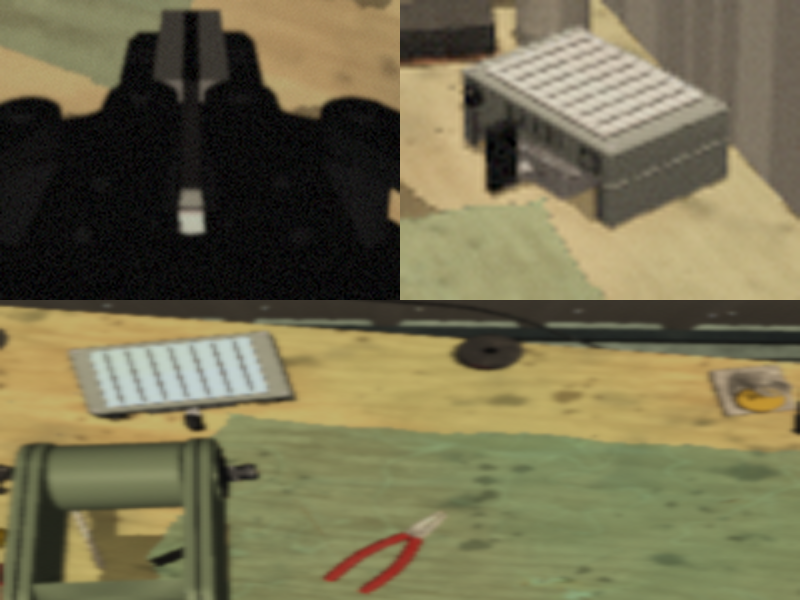

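The tray is in the bay with only the pull standing out at (500,160), and the arm is clear of everything. Handing in.

```bash
python3 -c "
from plant import job
print(job.job_done())"
```

```text
the job is handed in; nothing more can be done
None
```

The drip tray is in the bay, square and against the inner stop (a final 7 N push from the front did not move it), and let go; by camera its front wall is flush to within 2–3 mm, nothing else was touched, and the job was handed in about 20 s into the 51 s.

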